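# Locating dowel into a gearbox housing

## Task

The teal gearbox housing needs its locating dowel: take the plain steel dowel out of the red rack, feel for the blind hole in the round metal pad on the housing with it (the pad is bolted on through oversize holes, so the hole is a few millimetres off its drawn place), and press it straight in until it is fully home, standing upright. Go gently, without side load and no harder than it takes to feel it stop; leave the bush and the bolt standing in the rack, and let go of the dowel at the end.

Things in the scene. Friction and masses are not known exactly. Their poses are not given: they have to be found in the camera images.
- dowel: plain bright steel dowel, a cylinder of 16 mm diameter and 60 mm length with a 1 mm lead chamfer at its lower end, 95 g nominal; it stands upright in one of the three sockets of the red rack, 42 mm of it above the rack. Origin: centre of its lower end, z axis up along the dowel
- rack: fixed red plastic rack, 190 x 56 x 28 mm, its three sockets (19 mm wide, 18 mm deep) in a row along its x axis 65 mm apart, the middle one at its centre; which socket holds what varies. Origin: centre of its underside, on the bench
- bush: brass flanged bush, stem of 16 mm diameter and flange of 26 mm diameter on top, 28 mm tall, standing in another socket of the rack; leave alone. Origin: centre of its lower end
- bolt: black round-headed bolt, 16 mm shank, 23 mm head, 40 mm tall, standing in the last socket; leave alone. Origin: centre of its lower end
- housing: fixed teal gearbox housing lying face up, 210 x 170 mm, face 34 mm above the bench. On it a bright round pad, 60 mm wide, flat top 70 mm above the bench; all else is under 48 mm. In the pad's hole, 12 mm below the mouth, is a black friction plug: the dowel must push it down 10 mm to a solid stop, with 7 N (plus 60 N per m/s); it stays down. Origin: centre of underside, z up
- hole_nominal (a point): drawn place of the dowel hole, level with the pad's top, 20 mm from the housing's centre along its x. The real hole, at the round pad's centre, is 3 to 6 mm off this point, in any direction; pad and hole stay put. It is vertical, 17.5 mm wide, sharp-edged (no chamfer), blind. Fully home, the dowel's lower end is 22 mm below the pad's top
Mind the look-alikes: they are no part of the job. Several things have the shape of the dowel; the one meant has the colours described above.

How it is judged:
By the outcome, as a careful person would: the job done as asked, in the order asked, and still so for the second after the job is handed in, with the robot touching nothing.
It also fails if it takes over 61 s, if anything falls off the work surface, if the arm or the gripper's body presses on something with over 40 N, if the wrist force passes 120 N, or if a joint passes its speed limit or range.

## Robot

A 6-joint arm with a two-finger parallel gripper is mounted at the origin on the work surface. World frame = base frame: x ahead of the robot, y to its left, z up, the work surface at z = 0. Lengths are in m, angles in rad, forces in N, time in s.
With the tool pointing down it reaches from about 0.3 to 0.775 m from the base axis. Payload 14.6 kg.
Tool frame: the origin (TCP) lies at the very end of the fingers, on their centre line; the grasp point (between the pads) lies 19 mm behind it; z points along the fingers, y is the line along which they close (so a half turn about z gives the same grasp; the last joint's range is limited). The gripper opens to 94 mm and grips with 3 to 60 N. Pads are 16 mm wide; open, the fingers measure 119 mm over their backs; the gripper's body (75 mm by 177 mm) begins 78 mm behind the grasp point.
Start: joints at [1.114, 0.3, 1.521, -0, 1.321, -0.067], TCP at [0.209, 0.509, 0.205] pointing down, gripper open.
Joint ranges: [-3.03, 3.03], [-0.79, 2.21], [0.23, 2.52], [-1.04, 4.18], [0, 3.07], [-2.55, 2.55]. Speed limits (rad/s): [2.22, 2.22, 2.57, 3.14, 3.14, 3.14].

## Interface

Orientations are given as [roll, pitch, yaw] about the fixed x, y, z axes, in that order (R = Rz(yaw) Ry(pitch) Rx(roll)).
In Python, from station import ctrl gives the robot as it stands.
- The arm moves only by the tool carry_out, never from a script. Its argument "motion" is text: rows parted by semicolons, each of 7 numbers parted by spaces: the shift along the world's x, y, z in m, then the turn, a rotation vector about the world's x, y, z in degrees, then the closure in counts, from 0 (fully open) to 255 (shut). In form: dx dy dz wx wy wz hand; .... A call has 1 to 20 rows; each row shifts and turns the commanded pose from where the row before left it; what a row does not reach is not made up. A row lasts 1/12 s, in which the tool goes at most 41.7 mm and 7.16 degrees, less where a joint would pass 70% of its speed; a pose out of reach is approached as far as the arm can. A call is refused whole if a number of a shift passes 0.0417 or a number of a turn 7.16, either way. A call with a gripper value outside its range is refused whole. The fingers move at their own pace and stop on an object; "grip_force" is the grip in N (left out, the last holds). Time passes only in rows, so rows that do not move let the fingers close. It gives the time, the measured TCP pose, the force, the opening and the grip force at its end, in the units of the state.
- ctrl.get_obs(): the state, without advancing time (a new reading comes with each control period).
- ctrl.camera(name): name is "side" or "top"; returns a dict with "pixels" (400x640x3 uint8, red, green, blue), "range_z" (400x640 float32, m along the optical axis (not along the pixel's ray), 0 where there is no reading), "K" (3x3 intrinsics, pixels), "position" and "attitude" of the camera in the world. Camera axes: x right, y up, looking along -z (the intrinsics and any distortion apply to the point x, -y, -z); pixel columns grow to the right and rows downward; lengths in m; the calibration is good to about 2 mm. A picture is of the moment at which its call begins.
- ctrl.hand_in(): hands the job in; it is judged then, once.
The state is a dict: "time_s": time; "qpos": joint angles; "joint_vel": joint speeds; "tau": joint torques, N m; "ee_pos": TCP position; "eef_rot": TCP orientation; "force": force on the tool from outside, world axes, zero at the start; "moment": the same for the moment, N m; "grip_width": finger opening in m; "grip_force": force on a finger pad.
Only numpy, scipy, OpenCV 4.12 (cv2) and the standard library are available. Lean on these libraries where they do the work, as an engineer would, in place of code of your own. Each camera call takes 0.05 s, during which the arm holds its last target. There are 200 camera calls.

## Working session

There is one attempt and no reset: what is moved stays moved. The work goes in short steps, Python scripts to look and compute and a tool call to move; the robot and the scene stay as the last step left them, time stands still between calls to the robot, and variables do not carry over. Pictures are saved under pics/ and viewed, at most 10 in all, crops included, and the job is handed in when it is done.

Besides the shell and the picture viewer there is one more tool, called after "Call:" as name(argument=value, ...) on one line, values as JSON. carry_out: Moves the arm, as the interface text tells. Its arguments: {"type":"object","properties":{"motion":{"type":"string"},"grip_force":{"type":"number"}},"required":["motion"]}

```bash
mkdir -p pics
cat > h.py <<'E'
import numpy as np, cv2, json
from station import ctrl
def snap(n,f):
    c=ctrl.camera(n); cv2.imwrite(f'pics/{f}.png',c['pixels'][:,:,::-1]); np.savez(f'pics/{f}.npz',**{k:np.array(v) for k,v in c.items()}); return c
E
python3 - <<'E'
from h import *
for n in('side','top'):
    c=snap(n,n+'1'); print(n,c['K'],c['position'],c['attitude'],{k for k in c})
print(ctrl.get_obs())
E
```

```text
side [[372.02276725   0.         317.98516705]
 [  0.         372.02276725 201.85601809]
 [  0.           0.           1.        ]] [ 0.44727001 -0.59929036  0.45615878] [ 0.98928989  0.00117867 -0.20256993] {'range_z', 'attitude', 'position', 'pixels', 'K'}
top [[393.33394791   0.         310.61536148]
 [  0.         393.33394791 203.74052194]
 [  0.           0.           1.        ]] [ 0.40863977 -0.05448635  0.89359112] [ 0.17277482  0.01536905 -1.58379801] {'range_z', 'attitude', 'position', 'pixels', 'K'}
{'time_s': 0.1, 'qpos': array([ 1.11440548e+00,  3.00410245e-01,  1.52151155e+00, -1.57166533e-05,
        1.32068441e+00, -6.65780873e-02]), 'joint_vel': array([ 0.00057196, -0.00074381, -0.00297409, -0.00126372, -0.00127771,
       -0.0013248 ]), 'tau': array([ 2.76615159e-03, -5.32648158e+01, -3.53280330e+01,  7.09831389e-02,
        2.35075923e-02, -1.03537241e-04]), 'ee_pos': array([0.20890261, 0.508535  , 0.20494912]), 'eef_rot': array([-3.14058034e+00, -5.22402161e-05,  2.75178376e+00]), 'force': array([-0.92327149,  0.50612912,  0.58169825]), 'moment': array([0.03651875, 0.02821253, 0.03396242]), 'grip_force': 0.0, 'grip_width': 0.09396837960436132}
```

View pics/top1.png

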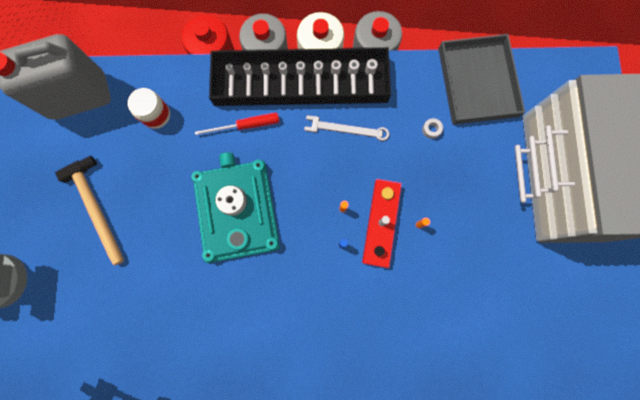

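View pics/side1.png

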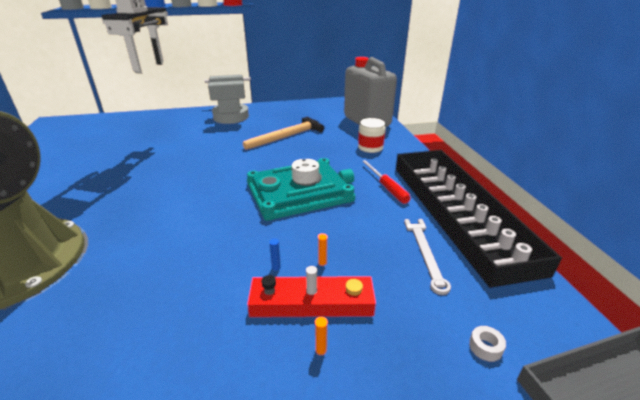

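The top view shows the pad at (230,200) and the red rack at (383,223), with the bush at (388,193), the dowel at (386,220) and the bolt at (380,252). Orange and blue look-alikes stand at (344,206), (424,223) and (344,245). The side view has the dowel at (311,280) and the pad at (306,170).

```bash
cat >> h.py <<'E'
from scipy.spatial.transform import Rotation as R
def ray(c,u,v):
    K=c['K']; d=np.array([(u-K[0,2])/K[0,0],-(v-K[1,2])/K[1,1],-1.])
    return np.array(c['position']),R.from_euler('xyz',c['attitude']).apply(d)
def onz(c,u,v,z):
    p,d=ray(c,u,v); return p+d*(z-p[2])/d[2]
def proj(c,P):
    q=R.from_euler('xyz',c['attitude']).inv().apply(np.array(P)-c['position']); K=c['K']
    return K[0,2]+K[0,0]*q[0]/-q[2], K[1,2]+K[1,1]*q[1]/q[2]
def blobs(m,box,amin=15):
    x0,y0,x1,y1=box; mm=np.zeros(m.shape,np.uint8); mm[y0:y1,x0:x1]=m[y0:y1,x0:x1]
    n,l,s,ce=cv2.connectedComponentsWithStats(mm)
    return [(s[i].tolist(),ce[i].round(2).tolist()) for i in range(1,n) if s[i][4]>=amin]
E
python3 - <<'E'
from h import *
T=dict(np.load('pics/top1.npz')); S=dict(np.load('pics/side1.npz'))
def hsv(c): return cv2.cvtColor(c['pixels'],cv2.COLOR_RGB2HSV).astype(int)
def hullc(m,box):
    mm=np.zeros(m.shape,np.uint8); x0,y0,x1,y1=box; mm[y0:y1,x0:x1]=m[y0:y1,x0:x1]
    k=max(cv2.findContours(mm,cv2.RETR_EXTERNAL,cv2.CHAIN_APPROX_NONE)[0],key=cv2.contourArea)
    return k
ht=hsv(T);hs=hsv(S)
wt=(ht[...,1]<70)&(ht[...,2]>110); ws=(hs[...,1]<70)&(hs[...,2]>110)
k=hullc(wt,(205,175,260,225)); e=cv2.fitEllipse(cv2.convexHull(k)); print('pad top',e, onz(T,*e[0],.07))
# top-plane rim points of pad: hull to world z=.07
print('white top rack',blobs(wt,(365,180,405,268))); 
k=hullc((ht[...,0]<8)&(ht[...,1]>180)&(ht[...,2]>120),(355,170,410,275)); r=cv2.minAreaRect(k); print('rack',r,[onz(T,*p,.028).round(4).tolist() for p in cv2.boxPoints(r)])
for n,h,b in(('or',(ht[...,0]>8)&(ht[...,0]<22)&(ht[...,1]>150),(330,190,440,240)),('bl',(ht[...,0]>108)&(ht[...,1]>200)&(ht[...,2]>150),(335,235,355,255))): print(n,[(x,onz(T,*x[1],.05).round(3)) for x in blobs(h,b)])
print('white side pad',blobs(ws,(285,150,330,190)),'dowel',blobs(ws,(300,262,322,298)))
k=hullc(((ht[...,0]>75)&(ht[...,0]<95)&(ht[...,1]>120)),(185,140,290,270)); print('housing',cv2.minAreaRect(k))
for nm,c,b in(('t',T,(205,170,265,230)),('t2',T,(330,175,440,275)),('s',S,(240,230,385,360)),('s2',S,(280,150,335,190))):
    i=c['pixels'][b[1]:b[3],b[0]:b[2],::-1]; globals()[nm]=cv2.resize(i,(400,300),interpolation=cv2.INTER_NEAREST)
cv2.imwrite('pics/crop.png',np.vstack([np.hstack([t,t2]),np.hstack([s,s2])]))
E
```

```text
pad top ((229.6687469482422, 199.3597869873047), (28.64980125427246, 29.814502716064453), 45.388893127441406) [0.56475231 0.12914413 0.07      ]
white top rack [([379, 216, 10, 9, 65], [383.91, 220.37])]
rack ((381.7650146484375, 223.2291717529297), (25.180160522460938, 83.39063262939453), 9.246112823486328) [[0.4288, -0.1545, 0.028], [0.6117, -0.1912, 0.028], [0.6015, -0.2465, 0.028], [0.4194, -0.208, 0.028]]
or [(([381, 190, 13, 10, 56], [387.54, 195.07]), array([ 0.573, -0.211,  0.05 ])), (([340, 202, 8, 9, 53], [343.38, 205.87]), array([ 0.55 , -0.115,  0.05 ])), (([417, 219, 12, 8, 68], [422.62, 222.6]), array([ 0.511, -0.284,  0.05 ]))]
bl []
white side pad [([292, 159, 29, 25, 619], [305.28, 170.98])] dowel [([306, 266, 12, 28, 265], [311.18, 278.83])]
housing ((232.7972869873047, 204.78379821777344), (105.37975311279297, 77.59632110595703), 80.53767395019531)
```

View pics/crop.png

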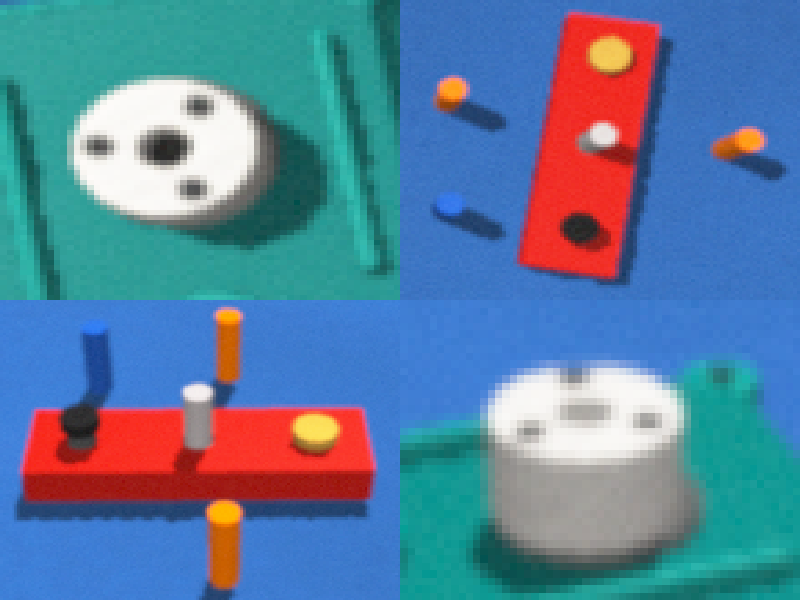

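The crops confirm that the bright dowel stands in the middle socket, with its top disk at about (385.5,219.7) in the top image. The hole mouth is at about (229.7,199.4).

```bash
cat >> h.py <<'E'
def tri(c1,p1,c2,p2):
    a,d=ray(c1,*p1); b,e=ray(c2,*p2); t=np.linalg.lstsq(np.c_[d,-e],b-a,rcond=None)[0]
    return (a+d*t[0]+b+e*t[1])/2, np.linalg.norm(a+d*t[0]-b-e*t[1])
def topblob(c,box,th,inv=False):
    x0,y0,x1,y1=box; g=cv2.cvtColor(c['pixels'],cv2.COLOR_RGB2HSV)[y0:y1,x0:x1].astype(float)
    m=((g[...,1]<60)&(g[...,2]>th)) if not inv else g[...,2]<th
    n,l,s,ce=cv2.connectedComponentsWithStats(m.astype(np.uint8)); i=1+np.argmax(s[1:,4])
    return ce[i]+[x0,y0],s[i].tolist()
E
python3 - <<'E'
from h import *
T=dict(np.load('pics/top1.npz')); S=dict(np.load('pics/side1.npz'))
d=topblob(T,(365,205,405,235),200);ds=topblob(S,(300,262,322,275),225)
print('dowel',d,onz(T,*d[0],.07),ds,onz(S,*ds[0],.07),tri(T,d[0],S,ds[0]))
for th in (80,110,140):
    h=topblob(T,(224,194,236,206),th,True);print('hole',h,onz(T,*h[0],.07))
for th in (200,220):
    p=topblob(T,(205,175,260,225),th);ps=topblob(S,(285,150,330,190),th);print('pad',p,onz(T,*p[0],.07),ps,onz(S,*ps[0],.07))
hs=topblob(S,(302,166,314,174),190,True);print('hole side',hs,onz(S,*hs[0],.07))
print('rack c',onz(T,381.765,223.23,.028))
for c,b in((T,(224,194,236,206)),(S,(302,164,315,176))): print(c['pixels'][b[1]:b[3],b[0]:b[2],1])
z=T['range_z'];print(z[199,222],z[220,385],z[222,392])
E
```

```text
dowel (array([385.2, 219.2]), [17, 11, 7, 7, 40]) [ 0.51704249 -0.20027606  0.07      ] (array([310.78947368, 269.1754386 ]), [6, 4, 10, 7, 57]) [ 0.51803654 -0.19947564  0.07      ] (array([ 0.51743598, -0.20019314,  0.07064692]), np.float64(0.0009499473479156856))
hole (array([229.38095238, 199.23809524]), [3, 3, 6, 5, 21]) [0.56502671 0.12976706 0.07      ]
hole (array([229.4137931 , 199.27586207]), [3, 3, 6, 6, 29]) [0.56494347 0.1296948  0.07      ]
hole (array([229.12820513, 199.02564103]), [2, 2, 7, 7, 39]) [0.56549736 0.13031941 0.07      ]
pad (array([228.82352941, 198.97971602]), [11, 11, 27, 27, 493]) [0.56560763 0.13097495 0.07      ] (array([305.10330579, 164.86363636]), [7, 9, 27, 13, 242]) [0.5670991  0.12897959 0.07      ]
pad (array([228.88571429, 199.04835165]), [11, 11, 27, 27, 455]) [0.56545622 0.13083821 0.07      ] (array([304.89162562, 164.5320197 ]), [7, 9, 26, 12, 203]) [0.56691104 0.13063901 0.07      ]
hole side (array([308.        , 172.33333333]), [0, 5, 12, 3, 27]) [0.56724265 0.09377614 0.07      ]
rack c [ 0.51371515 -0.1997372   0.028     ]
[[249 249 
[... 594 characters left out ...]
10 231]]
[[193 171 168 170 169 175 194 231 245 245 238 228 229]
 [194 174 172 169 173 175 203 232 244 235 203 167 173]
 [226 219 213 207 211 223 233 243 244 232 191 157 154]
 [243 241 239 238 239 243 246 248 246 241 230 222 222]
 [246 246 245 246 247 248 248 248 247 247 244 241 234]
 [246 245 245 247 247 247 247 247 246 245 239 232 217]
 [236 237 240 242 239 238 236 235 231 224 208 192 176]
 [206 206 211 217 211 205 203 196 192 180 167 159 154]
 [167 168 171 171 169 166 164 169 161 156 152 153 151]
 [157 158 158 158 156 156 159 158 159 157 154 153 148]
 [157 157 157 160 159 158 160 157 155 155 151 149 146]
 [158 157 158 159 159 160 158 153 158 153 152 150 149]]
0.8434875 0.8279996 0.86877894
```

Call:
carry_out(motion="0.0145 -0.035 0 0 0 0.535 100; 0.0145 -0.035 0 0 0 0.535 100; 0.0145 -0.035 0 0 0 0.535 100; 0.0145 -0.035 0 0 0 0.535 100; 0.0145 -0.035 0 0 0 0.535 100; 0.0145 -0.035 0 0 0 0.535 100; 0.0145 -0.035 0 0 0 0.535 100; 0.0145 -0.035 0 0 0 0.535 100; 0.0145 -0.035 0 0 0 0.535 100; 0.0145 -0.035 0 0 0 0.535 100; 0.0145 -0.035 0 0 0 0.535 100; 0.0145 -0.035 0 0 0 0.535 100; 0.0145 -0.035 0 0 0 0.535 100; 0.0145 -0.035 0 0 0 0.535 100; 0.0145 -0.035 0 0 0 0.535 100; 0.0145 -0.035 0 0 0 0.535 100; 0.0145 -0.035 0 0 0 0.535 100; 0.0145 -0.035 0 0 0 0.535 100; 0.0145 -0.035 0 0 0 0.535 100; 0.0145 -0.035 0 0 0 0.535 100", grip_force=30)

```text
time_s: 1.77
ee_pos: [0.4992, -0.1932, 0.2051]
eef_rot: [3.141, -0.0, 2.939]
force: [1.4, 0.6, 0.3]
grip_width: 0.057
grip_force: 0.0
```

Call:
carry_out(motion="0.009 -0.0035 -0.027 0 0 0 100; 0.009 -0.0035 -0.03 0 0 0 100; 0 0 -0.03 0 0 0 100; 0 0 -0.03 0 0 0 100; 0 0 -0.02 0 0 0 100; 0 0 -0.015 0 0 0 100; 0 0 -0.01 0 0 0 100; 0 0 -0.005 0 0 0 100; 0 0 0 0 0 0 100")

```text
time_s: 2.52
ee_pos: [0.5167, -0.1982, 0.0378]
eef_rot: [3.141, -0.001, 2.938]
force: [-0.2, -0.9, 0.6]
grip_width: 0.0571
grip_force: 0.0
```

Run:
```python
from h import *
a=snap('top','t2')['pixels'][150:290,320:450,::-1]; b=snap('side','s2')['pixels'][180:370,225:400,::-1]
cv2.imwrite('pics/c2.png',np.hstack([cv2.resize(a,(400,430)),cv2.resize(b,(396,430))])); print(ctrl.get_obs()['force'])
```

```text
[0.19505618 0.76432878 0.44934283]
```

View pics/c2.png

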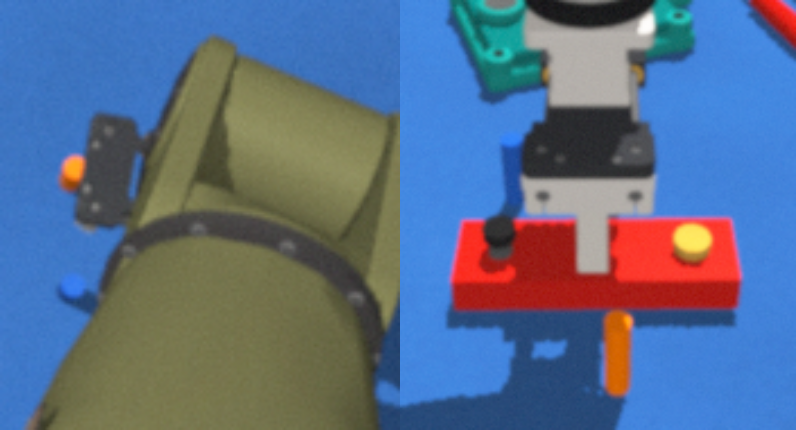

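The fingers straddle the dowel in the middle socket, clear of the bush and the bolt. Next I close on it.

Call:
carry_out(motion="0 0 0 0 0 0 150; 0 0 0 0 0 0 190; 0 0 0 0 0 0 230; 0 0 0 0 0 0 255; 0 0 0 0 0 0 255; 0 0 0 0 0 0 255; 0 0 0 0 0 0 255; 0 0 0 0 0 0 255; 0 0 0 0 0 0 255", grip_force=30)

```text
time_s: 3.37
ee_pos: [0.517, -0.1985, 0.0385]
eef_rot: [-3.141, 0.0, 2.939]
force: [-0.2, -3.3, 0.8]
grip_width: 0.0155
grip_force: 30.0
```

Call:
carry_out(motion="0 -0.001 0 0 0 0 255; 0 0 0.005 0 0 0 255; 0 0 0.008 0 0 0 255; 0 0 0.012 0 0 0 255; 0 0 0.025 0 0 0 255; 0 0 0.03 0 0 0 255; 0 0 0.03 0 0 0 255; 0 0 0 0 0 0 255; 0 0 0 0 0 0 255; 0 0 0 0 0 0 255")

```text
time_s: 4.2
ee_pos: [0.5168, -0.1991, 0.1485]
eef_rot: [3.142, -0.0, 2.939]
force: [-0.8, -0.4, -1.2]
grip_width: 0.0153
grip_force: 30.0
```

Run:
```python
from h import *
b=snap('side','s3')['pixels'][100:340,180:460,::-1]; cv2.imwrite('pics/c3.png',cv2.resize(b,(700,600)))
o=ctrl.get_obs();print(o['force'],o['ee_pos'])
```

```text
[ 0.00179363 -0.14007963  0.35534239] [ 0.51657272 -0.19905154  0.14786847]
```

View pics/c3.png

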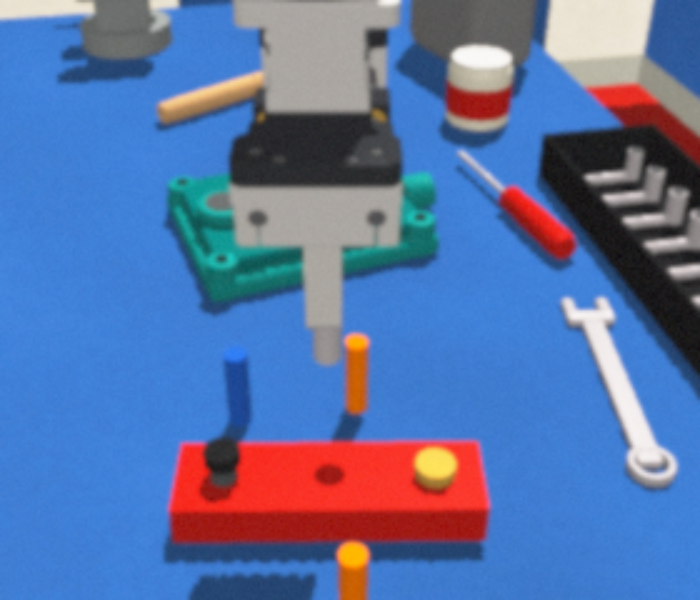

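The dowel is lifted clear and hangs below the finger at about (327,345) in the crop. The bush and the bolt are still in the rack.

Call:
carry_out(motion="0.0025 0.0165 0 0 0 0 255; 0.005 0.033 0 0 0 0 255; 0.005 0.033 0 0 0 0 255; 0.005 0.033 0 0 0 0 255; 0.005 0.033 0 0 0 0 255; 0.005 0.033 0 0 0 0 255; 0.005 0.033 0 0 0 0 255; 0.005 0.033 0 0 0 0 255; 0.005 0.033 0 0 0 0 255; 0.005 0.033 0 0 0 0 255; 0.0015 0.0155 0 0 0 0 255; 0 0 -0.02 0 0 0 255; 0 0 -0.015 0 0 0 255; 0 0 -0.006 0 0 0 255; 0 0 0 0 0 0 255; 0 0 0 0 0 0 255; 0 0 0 0 0 0 255")

```text
time_s: 5.67
ee_pos: [0.5664, 0.1296, 0.1082]
eef_rot: [3.141, 0.001, 2.938]
force: [-0.9, 0.3, -0.7]
grip_width: 0.0152
grip_force: 30.0
```

Run:
```python
from h import *
c=snap('side','s4');b=c['pixels'][120:200,260:350,::-1]; t=snap('top','t4')['pixels'][150:250,180:300,::-1]
cv2.imwrite('pics/c4.png',np.hstack([cv2.resize(b,(500,444),interpolation=cv2.INTER_NEAREST),cv2.resize(t,(300,444))]))
o=ctrl.get_obs();print(o['force'],o['ee_pos'],o['eef_rot']);p=o['ee_pos'];print(proj(c,p),proj(c,p-[0,0,.028]))
print(c['pixels'][140:176,290:322,1])
```

```text
[-0.64098892  0.52362938 -0.60168064] [0.56638561 0.129605   0.10831982] [3.14114422e+00 1.20638289e-03 2.93822153e+00]
(np.float64(304.37323884939417), np.float64(149.05125941185705)) (np.float64(304.6424912750021), np.float64(160.61287701868275))
[[132 130 132 ... 132 132 136]
 [129 130 131 ... 127 135 132]
 [130 131 129 ... 130 132 134]
 ...
 [159 154 150 ... 145 154 162]
 [161 157 149 ... 135 142 155]
 [160 154 149 ... 128 134 147]]
```

View pics/c4.png

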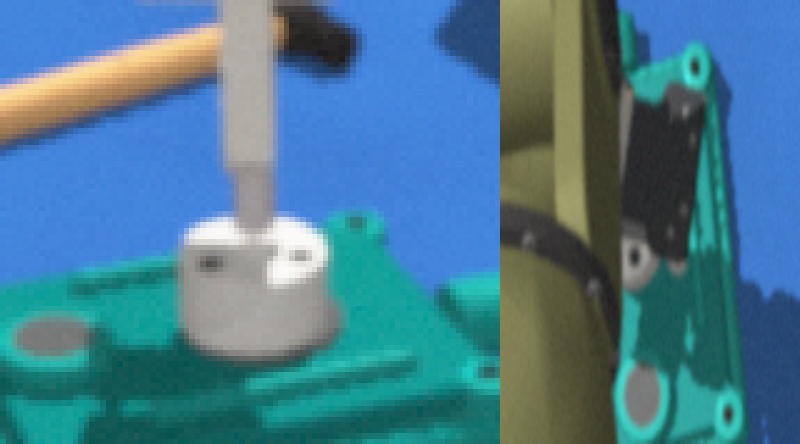

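The dowel hangs just over the pad, centred in x to within about a pixel: dowel at about 305.7, pad at about 305.9. I'll refine that with sub-pixel edges.

Run:
```python
from h import *
c=dict(np.load('pics/s4.npz'));c1=dict(np.load('pics/side1.npz'))
# foreground = not blue/teal: use R channel (blue & teal have low R)
r=cv2.cvtColor(c['pixels'],cv2.COLOR_RGB2GRAY)*0+c['pixels'][...,0]; r1=c1['pixels'][...,0]
def edges(row,lo,hi):
    row=row.astype(float); d=np.diff(row[lo:hi]); 
    m=(hi-lo)//2; a=np.clip(d[:m],0,None); b=np.clip(-d[m:],0,None); i=np.arange(lo,hi-1)+.5
    return (a@i[:m])/a.sum(),(b@i[m:])/b.sum()
for v in range(151,158): e=edges(r[v],299,313); print('dowel',v,np.round(e,2),np.mean(e).round(2))
for v in range(164,182,2): e=edges(r1[v],286,326); print('pad',v,np.round(e,2),np.mean(e).round(2))
for v in range(146,150): print(r[v,296:316])
for v in range(151,159): print(r[v,296:316])
for P in((.566,.1305,.07),(.566,.1305,.055),(.566,.1305,.09)): print(proj(c,P))
```

```text
dowel 151 [301.06 308.71] 304.88
dowel 152 [301.51 308.81] 305.16
dowel 153 [301.61 308.69] 305.15
dowel 154 [301.6  308.87] 305.23
dowel 155 [301.6  308.91] 305.25
dowel 156 [301.76 308.91] 305.34
dowel 157 [301.83 308.8 ] 305.31
pad 164 [291.58 318.19] 304.89
pad 166 [292.59 316.81] 304.7
pad 168 [293.41 317.72] 305.56
pad 170 [293.62 316.37] 305.0
pad 172 [292.64 318.01] 305.33
pad 174 [292.35 319.08] 305.72
pad 176 [292.76 319.25] 306.01
pad 178 [292.44 319.08] 305.76
pad 180 [293.5  317.71] 305.61
[ 65  65  76 102 148 171 178 177 179 177 176 173 162 128  85  67  65  70
  63  68]
[ 61  66  73 100 143 169 174 176 178 176 174 174 163 127  81  66  70  63
  65  65]
[ 64  62  74  98 138 163 171 174 172 176 172 173 155 120  77  63  65  63
  64  66]
[ 69  63  68  90 129 153 158 160 157 156 160 158 143 115  80  67  66  68
  64  68]
[ 67  66  66  74  94 117 130 148 153 150 149 142 129 103  77  68  68  67
  66  69]
[ 68  66  65  69  78 101 129 146 154 157 154 146 134 105  78  68  65  69
  64  69]
[ 66  69  68  68  75  91 125 151 155 157 157 147 134 107  79  68  68  65
  68  66]
[ 67  65  67  71  76  97 126 151 157 158 156 148 135 108  79  65  63  66
  64  65]
[ 64  69  66  67  74  91 127 149 158 157 155 148 136 111  77  67  64  65
  65  64]
[ 68  68  67  68  72  88 123 149 157 159 157 148 135 109  77  70  62  67
  66  66]
[ 65  70  67  68  71  89 121 149 153 159 157 149 135 108  79  68  66  68
  64  70]
[ 73  78  91 105 120 124 135 150 158 158 156 151 142 136 124 115 102  81
  71  66]
(np.float64(304.4997055963215), np.float64(164.59911627425709))
(np.float64(304.6401942967675), np.float64(170.532148135103))
(np.float64(304.3079874686756), np.float64(156.5025949453979))
```

Call:
carry_out(motion="0.0004 0.001 -0.002 0 0 0 255; 0 0 -0.003 0 0 0 255; 0 0 -0.002 0 0 0 255; 0 0 -0.001 0 0 0 255; 0 0 0 0 0 0 255; 0 0 0 0 0 0 255")

```text
time_s: 6.27
ee_pos: [0.5664, 0.1307, 0.0994]
eef_rot: [-3.141, -0.0, 2.939]
force: [1.1, 0.7, -0.4]
grip_width: 0.0156
grip_force: 30.0
```

Call:
carry_out(motion="0 0 -0.0005 0 0 0 255; 0 0 -0.0005 0 0 0 255; 0 0 -0.0005 0 0 0 255; 0 0 0 0 0 0 255; 0 0 0 0 0 0 255")

```text
time_s: 6.68
ee_pos: [0.5664, 0.1307, 0.0979]
eef_rot: [-3.142, -0.0, 2.939]
force: [0.4, 0.6, -0.7]
grip_width: 0.0157
grip_force: 30.0
```

Call:
carry_out(motion="0 0 -0.0005 0 0 0 255; 0 0 -0.0005 0 0 0 255; 0 0 0 0 0 0 255; 0 0 0 0 0 0 255")

```text
time_s: 7.02
ee_pos: [0.5663, 0.1308, 0.0969]
eef_rot: [-3.142, -0.0, 2.939]
force: [-1.1, 0.6, 0.4]
grip_width: 0.0151
grip_force: 30.0
```

Call:
carry_out(motion="0 0 -0.0005 0 0 0 255; 0 0 -0.0005 0 0 0 255; 0 0 0 0 0 0 255; 0 0 0 0 0 0 255")

```text
time_s: 7.35
ee_pos: [0.5663, 0.1308, 0.0958]
eef_rot: [-3.142, -0.0, 2.939]
force: [-0.9, 0.9, -1.6]
grip_width: 0.0157
grip_force: 30.0
```

Call:
carry_out(motion="0 0 -0.0005 0 0 0 255; 0 0 -0.0005 0 0 0 255; 0 0 0 0 0 0 255; 0 0 0 0 0 0 255")

```text
time_s: 7.68
ee_pos: [0.5663, 0.1308, 0.0949]
eef_rot: [-3.142, -0.0, 2.939]
force: [-1.8, 0.9, -0.7]
grip_width: 0.0156
grip_force: 30.0
```

Call:
carry_out(motion="0 0 -0.0005 0 0 0 255; 0 0 -0.0005 0 0 0 255; 0 0 0 0 0 0 255; 0 0 0 0 0 0 255; 0 0 0 0 0 0 255")

```text
time_s: 8.1
ee_pos: [0.5663, 0.1308, 0.0939]
eef_rot: [-3.142, -0.0, 2.939]
force: [-3.0, 1.5, 0.4]
grip_width: 0.0154
grip_force: 30.0
```

Call:
carry_out(motion="0 0 -0.0005 0 0 0 255; 0 0 -0.0005 0 0 0 255; 0 0 0 0 0 0 255; 0 0 0 0 0 0 255; 0 0 0 0 0 0 255")

```text
time_s: 8.52
ee_pos: [0.5663, 0.1307, 0.0929]
eef_rot: [-3.142, -0.0, 2.939]
force: [-3.2, 2.5, 0.6]
grip_width: 0.0151
grip_force: 30.0
```

Run:
```python
from h import *
c=snap('side','s5');b=c['pixels'][130:190,270:340,::-1]
cv2.imwrite('pics/c5.png',cv2.resize(b,(700,600),interpolation=cv2.INTER_NEAREST))
F=[];M=[]
for i in range(4): ctrl.camera('side'); o=ctrl.get_obs(); F.append(o['force']);M.append(o['moment'])
print(np.mean(F,0),np.mean(M,0),o['ee_pos'])
```

```text
[-3.48255494  1.61859406  0.70965824] [ 0.38659056  0.71097399 -0.00218766] [0.5663792  0.13073042 0.09291909]
```

View pics/c5.png

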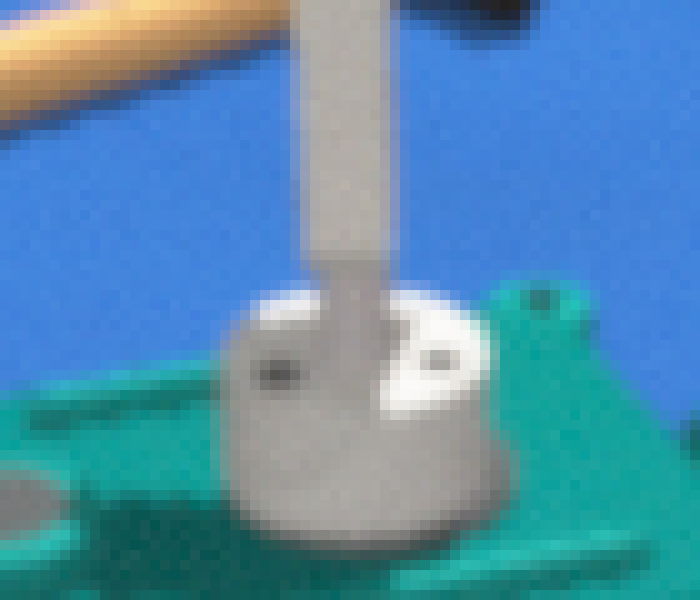

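The dowel has entered the hole by about 5 mm, with a slight side load of about 3.5 N towards -x. I'll relieve that before going deeper.

Call:
carry_out(motion="-0.0004 0.0002 0 0 0 0 255; 0 0 0 0 0 0 255; 0 0 0 0 0 0 255")

```text
time_s: 9.02
ee_pos: [0.5661, 0.1308, 0.0929]
eef_rot: [-3.141, 0.0, 2.938]
force: [-1.0, 0.2, -1.4]
grip_width: 0.0153
grip_force: 30.0
```

```bash
cat > f.py <<'E'
from h import *
F=[];M=[];P=[]
for i in range(4): ctrl.camera('side'); o=ctrl.get_obs(); F.append(o['force']);M.append(o['moment']);P.append(o['ee_pos'])
print(np.mean(F,0).round(2),np.mean(M,0).round(3),np.mean(P,0).round(5),o['eef_rot'],o['time_s'])
E
python3 f.py
```

```text
[-1.26  0.24 -1.11] [ 0.085  0.222 -0.011] [0.5661  0.13085 0.09294] [-3.14152782e+00  2.23697044e-04  2.93850142e+00] 9.2167
```

Call:
carry_out(motion="-0.0003 0.0001 0 0 0 0 255; 0 0 -0.001 0 0 0 255; 0 0 -0.001 0 0 0 255; 0 0 -0.001 0 0 0 255; 0 0 0 0 0 0 255; 0 0 0 0 0 0 255")

```text
time_s: 9.72
ee_pos: [0.5657, 0.131, 0.0899]
eef_rot: [-3.142, -0.0, 2.939]
force: [0.1, 0.2, -0.1]
grip_width: 0.0156
grip_force: 30.0
```

```bash
python3 f.py
```

```text
[ 0.25 -0.13 -1.17] [ 0.022 -0.025  0.016] [0.56573 0.13102 0.08996] [3.14157930e+00 9.11542788e-05 2.93854930e+00] 9.9167
```

The side load is gone. Next I go down onto the plug.

Call:
carry_out(motion="0 0 -0.001 0 0 0 255; 0 0 -0.001 0 0 0 255; 0 0 -0.001 0 0 0 255; 0 0 -0.001 0 0 0 255; 0 0 -0.001 0 0 0 255; 0 0 0 0 0 0 255; 0 0 0 0 0 0 255")

```text
time_s: 10.5
ee_pos: [0.5658, 0.131, 0.0853]
eef_rot: [3.141, 0.0, 2.939]
force: [-1.9, -0.4, 5.0]
grip_width: 0.0154
grip_force: 30.0
```

```bash
python3 f.py
```

```text
[-1.96 -0.76  5.39] [-0.063  0.398 -0.014] [0.56583 0.13104 0.08528] [3.14146557e+00 4.00816166e-04 2.93856671e+00] 10.7
```

Call:
carry_out(motion="-0.0003 0.0001 -0.0005 0 0 0 255; 0 0 -0.001 0 0 0 255; 0 0 -0.001 0 0 0 255; 0 0 -0.001 0 0 0 255; 0 0 -0.001 0 0 0 255; 0 0 0 0 0 0 255; 0 0 0 0 0 0 255")

```text
time_s: 11.28
ee_pos: [0.5657, 0.1311, 0.0808]
eef_rot: [3.141, 0.001, 2.939]
force: [-0.7, -1.1, 5.3]
grip_width: 0.0153
grip_force: 30.0
```

```bash
python3 f.py
```

```text
[-0.33 -0.87  5.44] [-0.151  0.072 -0.002] [0.56568 0.1311  0.08077] [3.14139531e+00 8.04084297e-04 2.93852346e+00] 11.4833
```

Call:
carry_out(motion="0 -0.0001 -0.001 0 0 0 255; 0 0 -0.001 0 0 0 255; 0 0 -0.001 0 0 0 255; 0 0 0 0 0 0 255; 0 0 0 0 0 0 255")

```text
time_s: 11.9
ee_pos: [0.5657, 0.1311, 0.0777]
eef_rot: [3.141, 0.001, 2.939]
force: [-0.5, 0.2, 4.7]
grip_width: 0.0154
grip_force: 30.0
```

Call:
carry_out(motion="0 0 -0.0005 0 0 0 255; 0 0 -0.0005 0 0 0 255; 0 0 0 0 0 0 255; 0 0 0 0 0 0 255")

```text
time_s: 12.23
ee_pos: [0.5657, 0.1311, 0.0767]
eef_rot: [3.141, 0.001, 2.939]
force: [-0.4, 0.6, 4.6]
grip_width: 0.0152
grip_force: 30.0
```

Call:
carry_out(motion="0 0 -0.0005 0 0 0 255; 0 0 0 0 0 0 255; 0 0 0 0 0 0 255")

```text
time_s: 12.48
ee_pos: [0.5657, 0.1311, 0.0764]
eef_rot: [3.141, 0.001, 2.939]
force: [-0.9, -0.2, 6.2]
grip_width: 0.0154
grip_force: 30.0
```

Call:
carry_out(motion="0 0 -0.0005 0 0 0 255; 0 0 0 0 0 0 255; 0 0 0 0 0 0 255")

```text
time_s: 12.73
ee_pos: [0.5658, 0.1311, 0.0763]
eef_rot: [3.141, 0.001, 2.939]
force: [-2.7, -0.8, 11.6]
grip_width: 0.0153
grip_force: 30.0
```

Call:
carry_out(motion="0 0 -0.0005 0 0 0 255; 0 0 0 0 0 0 255; 0 0 0 0 0 0 255")

```text
time_s: 12.98
ee_pos: [0.5659, 0.1311, 0.0762]
eef_rot: [3.141, 0.002, 2.939]
force: [-3.3, -1.5, 14.9]
grip_width: 0.0153
grip_force: 30.0
```

The travel and the steep force rise show a solid stop at TCP z 0.0763, against an expected 0.0765. I'll unload and release, opening only partway so the fingers stay clear.

Call:
carry_out(motion="-0.0002 0.0001 0.0006 0 0 0 255; 0 0 0.0005 0 0 0 255; 0 0 0 0 0 0 255; 0 0 0 0 0 0 255", grip_force=15)

```text
time_s: 13.32
ee_pos: [0.5654, 0.1311, 0.0762]
eef_rot: [3.142, 0.001, 2.939]
force: [0.9, -2.1, 4.5]
grip_width: 0.0154
grip_force: 15.0
```

```bash
python3 f.py
```

```text
[ 1.14 -1.89  5.27] [-0.365 -0.204 -0.034] [0.56541 0.13109 0.07619] [3.14153121e+00 5.77821428e-04 2.93857513e+00] 13.5167
```

Call:
carry_out(motion="0.0002 -0.0003 0 0 0 0 255; 0 0 0 0 0 0 230; 0 0 0 0 0 0 200; 0 0 0 0 0 0 170; 0 0 0 0 0 0 120; 0 0 0 0 0 0 120; 0 0 0 0 0 0 120; 0 0 0 0 0 0 120; 0 0 0.005 0 0 0 120; 0 0 0.015 0 0 0 120; 0 0 0.03 0 0 0 120; 0 0 0.035 0 0 0 120; 0 0 0.035 0 0 0 120; 0 0 0.03 0 0 0 120; 0 0 0 0 0 0 120")

```text
time_s: 14.77
ee_pos: [0.5671, 0.1312, 0.2331]
eef_rot: [3.138, 0.009, 2.939]
force: [-0.9, 0.7, 0.6]
grip_width: 0.0495
grip_force: 0.0
```

Call:
carry_out(motion="-0.02 0.035 0 0 0 0 120; -0.02 0.035 0 0 0 0 120; -0.02 0.035 0 0 0 0 120; -0.02 0.035 0 0 0 0 120; -0.02 0.035 0 0 0 0 120; -0.02 0.035 0 0 0 0 120; -0.02 0.035 0 0 0 0 120; 0 0 0 0 0 0 120; 0 0 0 0 0 0 120")

```text
time_s: 15.52
ee_pos: [0.4242, 0.3771, 0.2258]
eef_rot: [-3.141, -0.0, 2.942]
force: [1.3, 0.2, -0.3]
grip_width: 0.0498
grip_force: 0.0
```

Run:
```python
from h import *
c=snap('side','s6');b=c['pixels'][130:190,270:340,::-1]; t=snap('top','t6');a=t['pixels'][150:270,180:300,::-1]
cv2.imwrite('pics/c6.png',np.hstack([cv2.resize(b,(400,343)),cv2.resize(a,(343,343))]))
P=[.5661,.1308,.108]; print(proj(c,P),proj(t,P)); d=topblob(t,(215,185,245,210),200);print(d)
print(t['range_z'][195:205,222:236].round(4))
```

```text
(np.float64(304.1527740167495), np.float64(148.96541742841657)) (np.float64(224.81735637714382), np.float64(195.32114104900907))
(array([227.39588689, 196.94858612]), [1, 1, 27, 24, 389])
[[0.8042 0.8059 0.8031 0.8054 0.8043 0.8039 0.8051 0.8078 0.8187 0.8437
  0.8402 0.8422 0.8416 0.8458]
 [0.8033 0.8021 0.8046 0.8023 0.8025 0.8051 0.8025 0.8064 0.8168 0.8271
  0.8449 0.8418 0.8424 0.8445]
 [0.8037 0.8039 0.8031 0.8044 0.8034 0.8043 0.8046 0.8075 0.8163 0.8252
  0.8385 0.8417 0.8426 0.8446]
 [0.8401 0.8019 0.8039 0.8024 0.8032 0.8014 0.8063 0.8124 0.8183 0.825
  0.8355 0.8451 0.841  0.8392]
 [0.8412 0.8407 0.8025 0.8012 0.8047 0.8098 0.8109 0.8154 0.8234 0.8315
  0.8365 0.8464 0.8429 0.8435]
 [0.8421 0.8429 0.8404 0.8169 0.8149 0.815  0.8158 0.8259 0.8264 0.8298
  0.8402 0.8411 0.8389 0.8405]
 [0.8396 0.8407 0.838  0.8428 0.8336 0.8255 0.8265 0.8261 0.833  0.8368
  0.8427 0.8389 0.8393 0.8386]
 [0.8403 0.8388 0.841  0.8409 0.84   0.8567 0.8353 0.8371 0.8405 0.8429
  0.8386 0.8382 0.8411 0.8401]
 [0.8402 0.8399 0.8392 0.8373 0.8396 0.8408 0.8407 0.8393 0.8394 0.8387
  0.8372 0.837  0.8417 0.8384]
 [0.8387 0.8402 0.8423 0.84   0.8381 0.8392 0.839  0.8391 0.8383 0.8374
  0.8404 0.8369 0.8366 0.8387]]
```

View pics/c6.png

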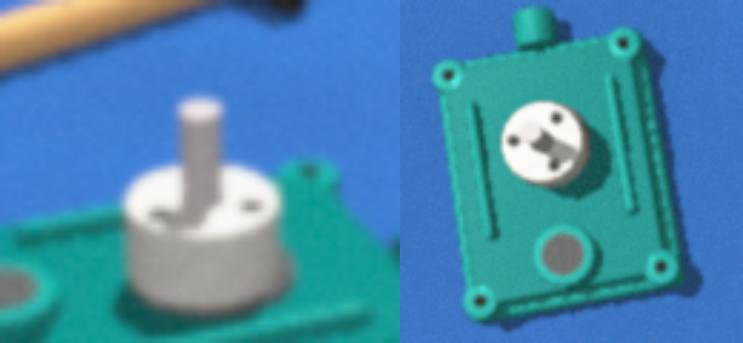

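The dowel stands upright at the pad's centre (side crop (200,150)). Its top is 38 mm above the pad by depth (0.8415 − 0.8035), which is exactly fully home. The gripper is clear.

```bash
python3 -c "
from station import ctrl
print(ctrl.hand_in())"
```

```text
the job is handed in; nothing more can be done
None
```

The dowel is seated upright and fully home in the pad's hole and released, the bush and bolt were left alone in the rack, and the job was handed in at about 16 s; no verdict came back.

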